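# Stack stone drill cores on a cradle and chock the row

## Robot

A 6-joint arm with a two-finger parallel gripper is mounted at the origin on a cart in front of the work surface, level with it; the furniture and walls round the work are solid. World frame = base frame: x ahead of the robot, y to its left, z up, the work surface at z = 0. Lengths are in m, angles in rad, forces in N, time in s.
With the tool pointing down it reaches from about 0.225 to 0.875 m from the base axis. Payload 3.4 kg.
Tool frame: the origin (TCP) lies at the very end of the fingers, on their centre line; the grasp point (between the pads) lies 19 mm behind it; z points along the fingers, y is the line along which they close (so a half turn about z gives the same grasp; the last joint's range is limited). The gripper opens to 85 mm and grips with 20 to 120 N. Pads are 22 mm wide; open, the fingers measure 114 mm over their backs; the gripper's body (76 mm by 85 mm) begins 54 mm behind the grasp point. The pads swing forward as they close: fully open they stand 13 mm farther back than shut.
Start: joints at [1.183, 0.276, 1.505, -0, 1.361, -0.121], TCP at [0.152, 0.555, 0.231] pointing down, gripper open.
Joint ranges: [-2.89, 2.89], [-0.75, 2.08], [0.22, 2.7], [-1.18, 4.32], [0.11, 2.71], [-2.7, 2.7]. Speed limits (rad/s): [2.57, 2.57, 3.14, 3.14, 3.14, 3.14].

## Interface

Orientations are given as a unit quaternion [w, x, y, z].
In Python, from rig import manip gives the robot as it stands. The module is installed in compiled form; this text tells all that it offers.
- The arm moves only by the tool play_rows, never from a script. Its argument "motion" is a list of rows, each a list of 5 numbers: the shift along the tool's x, y, z in units of 40 mm (1.0 is 40 mm), then the turn about the tool's z in units of 10 degrees (1.0 is 10 degrees), then the finger opening in mm, from 0 to 85.4. A call has 1 to 5 rows; each row is the pose to reach, as a shift and turn from the pose commanded when the call began, along the tool's axes at that moment; what a row does not reach only later rows make up. A row lasts 1/8 s, in which the tool goes at most 62.5 mm and 10.7 degrees, less where a joint would pass 70% of its speed; a pose out of reach is approached as far as the arm can. A call with a gripper value outside its range is refused whole. The fingers move at their own pace and stop on an object; "newtons" is the grip in N (left out, the last holds). Time passes only in rows, so rows that repeat a pose let the fingers close. It gives the time, the measured TCP pose, the force, the opening and the grip force at its end, in the units of the state.
- manip.get_state(): the state, without advancing time (a new reading comes with each control period).
- manip.get_image(name): name is "scene" or "top" or "wrist"; returns a dict with "img" (400x640x3 uint8, red, green, blue), "range_z" (400x640 float32, m along the optical axis (not along the pixel's ray), 0 where there is no reading), "fx", "fy", "cx", "cy" (pixels), "R" (3x3) and "t" (3): a world point X has camera coordinates R X + t. Camera axes: x right, y down, z forward; pixel columns grow to the right and rows downward; lengths in m; the calibration is good to about 2 mm. A picture is of the moment at which its call begins.
- manip.sign_off(): hands the job in; it is judged then, once.
The state is a dict: "clock": time; "qpos": joint angles; "qd": joint speeds; "effort": joint torques, N m; "position": TCP position; "ee_rot": TCP orientation; "contact_force": force on the tool from outside, world axes, zero at the start; "moment": the same for the moment, N m; "width": finger opening in m; "gripper_force": force on a finger pad.
Only numpy, scipy, OpenCV 4.12 (cv2) and the standard library are available. Lean on these libraries where they do the work, as an engineer would, in place of code of your own. Each camera call takes 0.05 s, during which the arm holds its last target. There are 200 camera calls.

## Task

Move the two drained drill cores from the sloping stand to the level cradle, each laid square across it and about centred on its two bearers, set down rather than dropped: first the long core, beside the core that already lies there. Then lay the wooden chock centred across both bearers behind it, toe first, and push it in firmly but without forcing, until both cores are closed up tight against the cheek and the chock bears on the long one. Finally lay the short core level on top, in the valley between the two; leave the tin, the loupe and the brush alone.

Things in the scene. Friction and masses are not known exactly. Their poses are not given: they have to be found in the camera images.
- cradle: Level timber cradle fixed to the bench: two bearers along its y (-110 to +117 mm), 24 mm wide, centred at x = -37 and +37 mm, flat tops 30 mm above the bench. At the +y end they rise into a cheek 30 mm high; the -y end is open. Origin: on the bench; z up. Axis of a core on the bearers: 52 mm high; against the cheek at y = +67 mm; a second core touching the first: y = +23 mm.
- cradle_cheek (a point): Foot of the cheek's face, on the bearer tops, midway between the bearers (y = +80 mm in the cradle). The face leans outward from here, 60 degrees from the bearer tops.
- cradle_valley (a point): Where the axis of a core nested on the two closed-up lower cores passes the cradle's middle: y = +45 mm, 90 mm above the bench.
- core_first: Grey stone drill core, plain cylinder 44 mm in diameter, 170 mm long, 0.6 kg, already lying on the bearers near the cheek, 0 to 10 mm short of it. Origin: middle of its axis; x along the axis. It rolls if pushed sideways.
- core_long: Grey stone drill core, plain cylinder 44 mm in diameter, 170 mm long, about 0.6 kg, in one of the two lanes of the draining stand. x along its axis, to the end that is upper at the start. Origin: on the axis, 65 mm from the lower end.
- core_long_mid (a point): Middle of the long core, on its axis, 20 mm along +x from the origin of core_long.
- core_short: Grey stone drill core, plain cylinder 44 mm in diameter, 130 mm long, about 0.5 kg, in the other lane of the draining stand. Origin: middle of its axis; x along the axis, to the end that is upper at the start.
- stand: Plywood draining stand fixed to the bench: a board 200 mm wide rising at 38 degrees toward the stand's +x, two lanes at y = -45 and +45 mm. A core lies in each, sloping at 38 degrees, its lower end on a foot lip, in two V saddles 16 mm wide, 24 and 116 mm up from the lip; between the saddles it is free (23 mm below it), so grip it there, tool square to it. Origin: on the bench; z up.
- chock: Loose wooden chock on the bench, 110 mm long (x), 62 mm deep (y), 0.2 kg. Origin: centre of the underside; z up. From its toe (y = +31 mm) a 50 degree ramp rises to a deck 16 mm high. In use it lies across both bearers, toe to the cheek, ramp bearing on the long core; its origin is at y = -18 mm in the cradle once all is closed up. It slides with 1 to 2 N and stays where left.
- chock_grip (a point): Grip point in the chock's upright heel board: 18 mm thick (y = -31 to -13 mm in the chock), 84 mm long in x, top 60 mm above the underside. This point is 45 mm above the underside, mid-thickness (y = -22 mm).
- tool_tin: Bystander: open grey tin, 73 mm wide, 100 mm high. Origin: centre of the underside.
- loupe: Bystander: small stand loupe, 42 mm wide, 40 mm high. Origin: centre of the underside.
- brush_wide: Bystander: flat dusting brush, 204 mm long, lying. Origin: centre of the underside.

How it is judged:
On the way, in this order (a step that is already met when the one before it is completed fails the run):
1. the long core lies across both bearers beside the first core, level and released (z of core_long_mid in the frame of cradle between 0.049 and 0.055 m and x of core_long_mid in the frame of cradle between -0.025 and 0.025 m and y of core_long_mid in the frame of cradle between -0.082 and 0.054 m and angle between the x axis of core_long and the x axis of cradle, either way round below 0.1 rad and contact force between the fingers and core_long below 0.1 N), for 0.3 s.
2. the chock, flat on both bearers, is pressed against the long core with at least 4 N and the row is closed up against the cheek (contact force between chock and core_long above 4 N and y of core_first in the frame of cradle above 0.0645 m and y of core_long_mid in the frame of cradle above 0.02 m and z of core_first in the frame of cradle between 0.0495 and 0.0545 m and z of core_long_mid in the frame of cradle between 0.0495 and 0.0545 m and angle between the x axis of each of core_first, core_long, chock and the x axis of cradle, either way round below 0.06 rad and x of core_long_mid in the frame of cradle between -0.02 and 0.02 m and x of core_first in the frame of cradle between -0.03 and 0.03 m and x of chock in the frame of cradle between -0.02 and 0.02 m and z of chock in the frame of cradle between 0.028 and 0.032 m and angle between chock's own z axis and vertical below 0.06 rad and y of chock in the frame of cradle above -0.0215 m), for 0.1 s.
At the end, for the whole second after the job is handed in: First and long core on the bearers, parallel (0.06 rad), closed up to the cheek (2.5, 3.5 mm); chock flat across both bearers against the long core (3.5 mm); short core in the valley (4 mm across, 3 mm high). All but the first (30 mm) within 20 mm of the middle, released, at rest (y of core_first in the frame of cradle above 0.0645 m and y of core_long_mid in the frame of cradle above 0.02 m and z of core_first in the frame of cradle between 0.0495 and 0.0545 m and z of core_long_mid in the frame of cradle between 0.0495 and 0.0545 m and angle between the x axis of each of core_first, core_long, chock, core_short and the x axis of cradle, either way round below 0.06 rad and x of core_long_mid in the frame of cradle between -0.02 and 0.02 m and x of core_first in the frame of cradle between -0.03 and 0.03 m and x of chock in the frame of cradle between -0.02 and 0.02 m and z of chock in the frame of cradle between 0.028 and 0.032 m and angle between chock's own z axis and vertical below 0.06 rad and y of chock in the frame of cradle above -0.0215 m and y of core_short in the frame of cradle between 0.0413 and 0.0493 m and z of core_short in the frame of cradle between 0.0871 and 0.0931 m and x of core_short in the frame of cradle between -0.02 and 0.02 m and linear speed of each of core_long, core_short, core_first, chock below 0.02 m/s); the robot touches nothing.
It fails at once if the tin, the loupe or the brush is moved more than 30 mm (distance of any of tool_tin, loupe, brush_wide from where it was at the start of the episode above 0.03 m).
It fails at once if a core is dropped or struck: more than 120 N between a core and the cradle or another core (contact force between any of core_long, core_short and cradle above 120 N or contact force between any of core_long, core_short and core_first above 120 N or contact force between core_short and core_long above 120 N).
It fails at once if the chock is forced: more than 60 N on the long core (contact force between chock and core_long above 60 N).
It also fails if it takes over 66 s, if anything falls off the work surface, if the arm or the gripper's body presses on something with over 40 N, if the wrist force passes 120 N, or if a joint passes its speed limit or range.

## Working session

There is one attempt and no reset: what is moved stays moved. The work goes in short steps, Python scripts to look and compute and a tool call to move; the robot and the scene stay as the last step left them, time stands still between calls to the robot, and variables do not carry over. Pictures are saved under pics/ and viewed, at most 10 in all, crops included, and the job is handed in when it is done.

Besides the shell and the picture viewer there is one more tool, called as name([rows], argument=value, ...), one row to a line, values as JSON. play_rows: Moves the arm, as the interface text tells. Its arguments: {"type":"object","properties":{"motion":{"type":"array","items":{"type":"array","items":{"type":"number"}}},"newtons":{"type":"number"}},"required":["motion"]}

```bash
mkdir -p pics && cat > h.py <<'E'
import numpy as np, cv2
from rig import manip
def cloud(d):
    v,u=np.mgrid[:400,:640]; z=d["range_z"].astype(float)
    c=np.stack([(u-d["cx"])/d["fx"]*z,(v-d["cy"])/d["fy"]*z,z],-1)
    return (c-np.array(d["t"]))@np.array(d["R"]), z>0
def snap(n,f):
    d=manip.get_image(n); np.savez(f"pics/{f}.npz",**d)
    cv2.imwrite(f"pics/{f}.png",d["img"][:,:,::-1]); return d
E
python3 - <<'E'
from h import *
print(manip.get_state())
for n in("top","scene"):
    d=snap(n,n+"0"); print(n,d["fx"],-np.array(d["R"]).T@np.array(d["t"]))
E
```

```text
{'clock': 0.0, 'qpos': array([ 1.18295929e+00,  2.76625572e-01,  1.50613133e+00, -7.34056730e-06,
        1.36068018e+00, -1.21056788e-01]), 'qd': array([-0.00146221,  0.00049411,  0.00051894, -0.00025416,  0.00049124,
       -0.00092016]), 'effort': array([-9.72027156e-04, -4.16783023e+01, -2.45808256e+01, -1.46634090e-05,
        1.08096673e-02,  2.26440886e-05]), 'position': array([0.15142736, 0.55416533, 0.23042298]), 'ee_rot': array([-2.28658024e-04,  1.32994090e-01,  9.91116402e-01, -8.93427158e-04]), 'contact_force': array([-0.12684774, -0.59951243,  0.85487067]), 'moment': array([0.00273061, 0.00386087, 0.00763025]), 'gripper_force': 0.0, 'width': 0.08569054413277633}
top 488.11258591006623 [0.3903787  0.06291242 1.11377266]
scene 494.8371329060121 [ 0.08835447 -0.77651354  0.87792882]
```

View pics/top0.png

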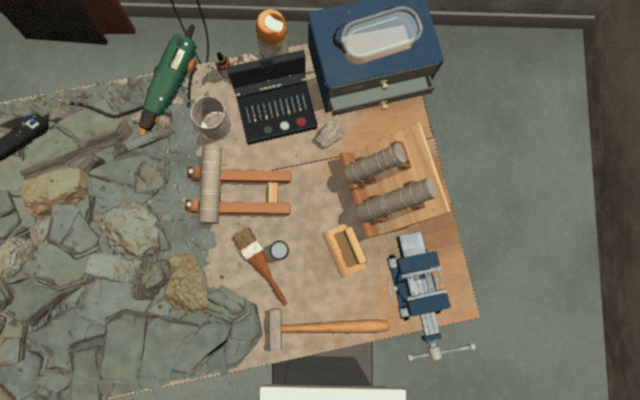

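View pics/scene0.png

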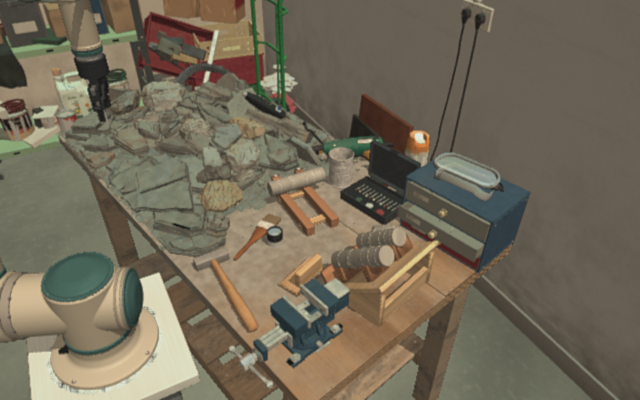

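```bash
cat > fit.py <<'E'
from h import *
from scipy.optimize import least_squares
def cyl(P,c0,a0,r=.022):
    "fit cylinder of radius r; returns axis point, direction, extents along it"
    c0=np.array(c0,float);a0=np.array(a0,float)/np.linalg.norm(a0)
    e1=np.cross(a0,[0,0,1]);e1/=np.linalg.norm(e1);e2=np.cross(e1,a0)
    for _ in range(3):
        def ax(p):
            a=a0+p[2]*e1+p[3]*e2
            return c0+p[0]*e1+p[1]*e2,a/np.linalg.norm(a)
        f=lambda p:(lambda c,a:np.linalg.norm(np.cross(P-c,a),axis=1)-r)(*ax(p))
        s=least_squares(f,np.zeros(4),loss="soft_l1",f_scale=.002)
        P=P[np.abs(f(s.x))<.006]
    c,a=ax(s.x); t=(P-c)@a; lo,hi=np.percentile(t,[.7,99.3])
    return c+a*(lo+hi)/2,a,hi-lo,np.abs(f(s.x)).mean(),len(P)
E
python3 - <<'E'
from fit import *
for n in("top0","scene0"):
    d=dict(np.load(f"pics/{n}.npz")); X,ok=cloud(d)
    if n=="top0":
        for (u,v) in [(208,150),(208,185),(208,220),(285,176),(285,208),(272,190),(352,180),(432,188),(370,206),(400,150),(330,230),(345,250),(362,268),(278,250),(258,250),(245,240),(210,118),(300,230),(380,180),(194,175),(190,206),(170,190)]:
            print((u,v),X[v,u].round(4))
    T=X if n=="top0" else T
    m=ok&(X[...,2]>.005)&(X[...,2]<.3)
    np.save(f"pics/{n}_P.npy",X[m])
    P=X[m]
    if n=="top0":
        seeds={"first":(T[185,208]-[0,0,.022],T[220,208]-T[150,208],.1),
           "long":(T[200,395]-[0,0,.025],[0,-1,.78],.1),"short":(T[162,375]-[0,0,.025],[0,-1,.78],.08)}
    for k,(c,a,L) in seeds.items():
        Q=P; 
        a=np.array(a)/np.linalg.norm(a)
        D=np.linalg.norm(np.cross(Q-c,a),axis=1); t=(Q-c)@a
        r=cyl(Q[(D<.034)&(np.abs(t)<L)&(Q[:,2]>.045)],c,a)
        print(n,k,[np.round(z,4) for z in r])
E
```

```text
(208, 150) [0.6585 0.285  0.0737]
(208, 185) [0.5805 0.2803 0.0751]
(208, 220) [0.5048 0.2764 0.0733]
(285, 176) [0.6141 0.1173 0.028 ]
(285, 208) [0.5405 0.1149 0.0303]
(272, 190) [0.5829 0.1463 0.0177]
(352, 180) [ 0.6006 -0.0313  0.0678]
(432, 188) [ 0.5701 -0.1832  0.1579]
(370, 206) [ 0.5405 -0.0678  0.0919]
(400, 150) [ 0.6533 -0.1245  0.133 ]
(330, 230) [0.4953 0.0124 0.0113]
(345, 250) [ 0.4508 -0.0219  0.0138]
(362, 268) [ 0.4116 -0.0602  0.0153]
(278, 250) [0.4467 0.1275 0.028 ]
(258, 250) [0.4465 0.1733 0.0122]
(245, 240) [0.4682 0.2033 0.013 ]
(210, 118) [0.755  0.3    0.0014]
(300, 230) [ 4.948e-01  8.050e-02 -4.000e-04]
(380, 180) [ 0.6077 -0.0967  0.0401]
(194, 175) [0.6053 0.316  0.0575]
(190, 206) [0.5359 0.3199 0.0597]
(170, 190) [0.579  0.3805 0.008 ]
top0 first [array([0.5864, 0.281 , 0.0512]), array([-1.e+00, -9.e-03, -5.e-04]), np.float64(0.1674), np.float64(0.0014), np.int64(1598)]
top0 long [array([ 0.5517, -0.1182,  0.1038]), array([ 0.2367, -0.7512,  0.6162]), np.float64(0.1741), np.float64(0.0012), np.int64(1551)]
top0 short [array([ 0.632 , -0.0746,  0.0908]), array([ 0.2319, -0.7533,  0.6154]), np.float64(0.1371), np.float64(0.0013), np.int64(1209)]
scene0 first [array([0.5835, 0.2795, 0.0519]), array([-1.0e+00, -7.9e-03,  8.0e-04]), np.float64(0.1686), np.float64(0.0017), np.int64(780)]
scene0 long [array([ 0.5514, -0.1242,  0.1085]), array([ 0.245 , -0.7498,  0.6147]), np.float64(0.1641), np.float64(0.0011), np.int64(958)]
scene0 short [array([ 0.6317, -0.0803,  0.0949]), array([ 0.2331, -0.7658,  0.5994]), np.float64(0.1293), np.float64(0.0014), np.int64(665)]
```

```bash
python3 - <<'E'
from h import *
R=lambda Q:cv2.minAreaRect((Q[:,:2]*1000).astype(np.float32))
for n in("top0","scene0"):
    P=np.load(f"pics/{n}_P.npy")
    Q=P[(P[:,1]>.09)&(P[:,1]<.25)&(P[:,0]>.5)&(P[:,0]<.66)&(np.abs(P[:,2]-.03)<.005)]
    for lo,hi in((.51,.57),(.585,.65)):
        q=Q[(Q[:,0]>lo)&(Q[:,0]<hi)]
        q=q[np.abs(q[:,0]-np.median(q[:,0]))<.017]
        # midline: mean of edges per y bin
        ys=np.arange(.11,.25,.01);mid=[];yy=[]
        for y in ys:
            s=q[np.abs(q[:,1]-y)<.006]
            if len(s)>4: yy.append(y);mid.append((s[:,0].min()+s[:,0].max())/2)
        p=np.polyfit(yy,mid,1); print(n,"bearer slope",p[0].round(4),"x at .2:",np.polyval(p,.2).round(4),"miny",np.percentile(q[:,1],1).round(4),"z",np.median(q[:,2]).round(4))
    k=P[(P[:,0]>.38)&(P[:,0]<.53)&(P[:,1]>-.085)&(P[:,1]<.04)]
    k=k[(k[:,0]<.5+.0)|(k[:,2]<.07)]
    print("all",R(k[(k[:,2]>.006)&(k[:,2]<.07)]))
    hb=k[(k[:,2]>.05)&(k[:,2]<.068)]
    print("heel",len(hb),R(hb) if len(hb)>5 else "",hb.mean(0))
    dk=k[(k[:,2]>.012)&(k[:,2]<.02)]; print("deck",len(dk),R(dk),np.median(dk[:,2]))
d=dict(np.load("pics/top0.npz"))
c=cv2.resize(d["img"][215:285,310:380],None,fx=7,fy=7,interpolation=cv2.INTER_CUBIC)
cv2.imwrite("pics/chock.png",c[:,:,::-1])
E
```

```text
top0 bearer slope -0.015 x at .2: 0.5413 miny 0.1061 z 0.0295
top0 bearer slope -0.0087 x at .2: 0.6153 miny 0.106 z 0.0295
all ((457.549072265625, -27.648643493652344), (109.9216537475586, 129.7333984375), 86.91229248046875)
heel 392 ((475.65899658203125, -43.84888458251953), (60.712135314941406, 101.8376693725586), 74.47466278076172) [ 0.4677178  -0.04423275  0.05834219]
deck 794 ((453.22320556640625, -22.99925994873047), (109.84015655517578, 55.50837707519531), 24.4260311126709) 0.01531190976194607
scene0 bearer slope -0.0088 x at .2: 0.5385 miny 0.102 z 0.0299
scene0 bearer slope -0.0154 x at .2: 0.612 miny 0.1019 z 0.0298
all ((459.59710693359375, -47.72093200683594), (112.79409790039062, 108.43386840820312), 21.848527908325195)
heel 331 ((472.6679992675781, -45.84318542480469), (57.74711227416992, 103.85924530029297), 78.83976745605469) [ 0.46704876 -0.05120607  0.05781472]
deck 275 ((450.92706298828125, -27.032379150390625), (111.84288024902344, 53.06550598144531), 24.106388092041016) 0.015707035428458686
```

View pics/chock.png

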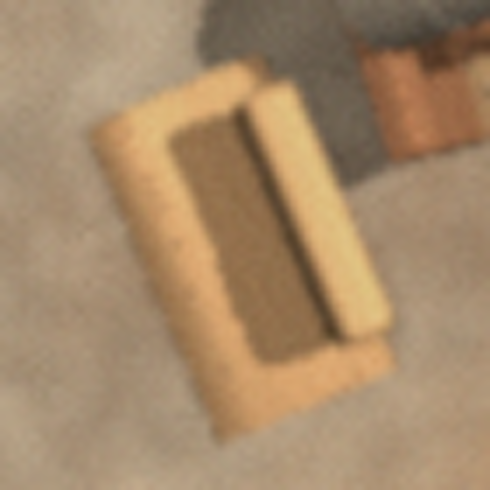

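play_rows([
  [-14,-13.6,0,5.7,75],
  [-14,-13.6,0,5.7,75],
  [-14,-13.6,0,5.7,75],
  [-14,-13.6,0,5.7,75],
  [-14,-13.6,0,5.7,75],
], newtons=30)

```text
clock: 0.72
position: [0.311, 0.2837, 0.2311]
ee_rot: [0.0, 0.569, 0.823, 0.0]
contact_force: [0.7, -0.2, 0.4]
width: 0.0751
gripper_force: 0.0
```

```bash
cat > plan.py <<'E'
import sys
from fit import *
from scipy.spatial.transform import Rotation as Ro
def plan(p,yaw):
    s=manip.get_state(); w,x,y,z=s["ee_rot"]; M=Ro.from_quat([x,y,z,w]).as_matrix()
    y0=np.degrees(np.arctan2(M[1,1],M[0,1])); dy=(yaw-y0+90)%180-90
    print("t",round(s["clock"],2),"pos",s["position"].round(4),"yaw",y0.round(2),"F",s["contact_force"].round(1),"w",round(s["width"],4),"gf",round(s["gripper_force"],1),"q6",s["qpos"][5].round(2))
    print("units",(M.T@(np.array(p)-s["position"])/.04).round(3),"turn",(-dy/10).round(2))
if __name__=="__main__": plan([float(v) for v in sys.argv[1:4]],float(sys.argv[4]))
E
python3 plan.py .5515 -.1212 .23 17.7
python3 - <<'E'
from h import *
for n in("top0","scene0"):
    P=np.load(f"pics/{n}_P.npy")
    h=P[(P[:,2]>.053)&(P[:,2]<.066)&(P[:,0]>.41)&(P[:,0]<.52)&(P[:,1]>-.085)&(P[:,1]<.01)]
    u=np.array([-np.sin(np.radians(24.)),np.cos(np.radians(24.))]); 
    c=np.median(h[:,:2],0); h=h[(np.abs((h[:,:2]-c)@u)<.016)&(np.abs((h[:,:2]-c)@[u[1],-u[0]])<.047)]
    print(n,len(h),cv2.minAreaRect((h[:,:2]*1000).astype(np.float32)),h.mean(0))
E
```

```text
t 0.72 pos [0.311  0.2837 0.2311] yaw 20.68 F [ 0.7 -0.2  0.4] w 0.0751 gf 0.0 q6 0.21
units [-11.594   2.052   0.03 ] turn 0.3
top0 322 ((460.8016357421875, -40.17500305175781), (83.85165405273438, 18.267915725708008), 24.622360229492188) [ 0.46053094 -0.03993743  0.05893618]
scene0 229 ((458.45758056640625, -43.087650299072266), (85.11314392089844, 18.422605514526367), 24.114025115966797) [ 0.45683283 -0.04475077  0.05891836]
```

play_rows([
  [-11.6,2.05,0,0.3,75],
  [-11.6,2.05,0,0.3,75],
  [-11.6,2.05,0,0.3,75],
  [-11.6,2.05,0,0.3,75],
  [-11.6,2.05,0,0.3,75],
])

```text
clock: 1.35
position: [0.472, 0.0159, 0.2311]
ee_rot: [-0.0, 0.588, 0.809, 0.0]
contact_force: [0.9, 1.0, -0.3]
width: 0.0749
gripper_force: 0.0
```

play_rows([
  [-3.8,0.65,0,0,75],
  [-3.8,0.65,0,0,75],
  [-3.8,0.65,0,0,75],
  [-3.8,0.65,0,0,75],
])

```text
clock: 1.85
position: [0.5437, -0.1208, 0.2303]
ee_rot: [-0.001, 0.589, 0.808, -0.0]
contact_force: [0.4, 1.3, 0.7]
width: 0.0747
gripper_force: 0.0
```

```bash
python3 plan.py .5515 -.1212 .094 17.7
```

```text
t 1.85 pos [ 0.5437 -0.1208  0.2303] yaw 17.82 F [0.4 1.3 0.7] w 0.0747 gf 0.0 q6 -0.65
units [-0.072  0.186  3.406] turn 0.01
```

```bash
python3 - <<'E'
from fit import *
d=snap("wrist","w1"); X,ok=cloud(d)
P=X[ok&(X[...,2]>.03)]
for k,c,a,L in (("long",[.5515,-.1212,.106],[.24,-.75,.615],.1),("short",[.632,-.0775,.093],[.235,-.76,.61],.08)):
    a=np.array(a)/np.linalg.norm(a);c=np.array(c)
    D=np.linalg.norm(np.cross(P-c,a),axis=1);t=(P-c)@a
    Q=P[(D<.032)&(abs(t)<L)]
    if len(Q)>50: print(k,[np.round(z,4) for z in cyl(Q,c,a)])
E
```

```text
long [array([ 0.5501, -0.1181,  0.1042]), array([ 0.2416, -0.7507,  0.6149]), np.float64(0.1752), np.float64(0.0006), np.int64(12106)]
short [array([ 0.6307, -0.0751,  0.0915]), array([ 0.2413, -0.7507,  0.615 ]), np.float64(0.1365), np.float64(0.0007), np.int64(9212)]
```

View pics/w1.png

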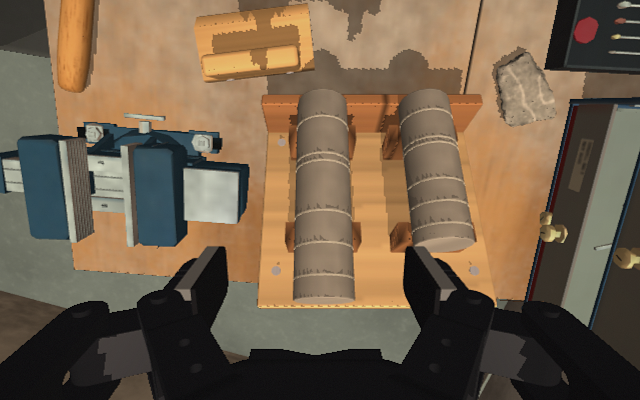

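play_rows([
  [-0.05,0.18,0.5,0,70],
  [-0.05,0.18,1.5,0,70],
  [-0.05,0.18,2.3,0,70],
  [-0.05,0.18,2.9,0,70],
  [-0.05,0.18,3.1,0,70],
])

```text
clock: 2.52
position: [0.5488, -0.1165, 0.106]
ee_rot: [-0.002, 0.587, 0.809, -0.0]
contact_force: [1.0, -0.2, -0.3]
width: 0.0701
gripper_force: 0.0
```

play_rows([
  [0,0,0.15,0,70],
  [0,0,0.3,0,70],
  [0,0,0.3,0,70],
])

```text
clock: 2.9
position: [0.5507, -0.1184, 0.0955]
ee_rot: [0.0, 0.588, 0.809, 0.0]
contact_force: [-0.2, -0.7, 0.5]
width: 0.0703
gripper_force: 0.0
```

```bash
python3 plan.py .551 -.1205 .094 17.8
```

```text
t 2.9 pos [ 0.5507 -0.1184  0.0955] yaw 18.0 F [-0.2 -0.7  0.5] w 0.0703 gf 0.0 q6 -0.65
units [-0.053 -0.009  0.037] turn 0.02
```

play_rows([
  [-0.05,0,0,0,55],
  [-0.05,0,0,0,40],
  [-0.05,0,0,0,35],
  [-0.05,0,0,0,35],
  [-0.05,0,0,0,35],
], newtons=30)

```text
clock: 3.52
position: [0.55, -0.1213, 0.096]
ee_rot: [-0.0, 0.588, 0.809, -0.001]
contact_force: [-4.9, -2.7, 5.5]
width: 0.043
gripper_force: 31.3
```

play_rows([
  [0,0,0,0,35],
  [0,0,-0.15,0,35],
  [0,0,-0.4,0,35],
  [0,0,-0.8,0,35],
  [0,0,-1.3,0,35],
])

```text
clock: 4.15
position: [0.5512, -0.1201, 0.148]
ee_rot: [-0.0, 0.588, 0.809, 0.0]
contact_force: [1.5, -0.4, -7.4]
width: 0.0428
gripper_force: 31.8
```

play_rows([
  [0,0,-0.6,0,35],
  [0,0,-1.2,0,35],
  [0.5,0,-1.2,0,35],
  [1.4,0,-1.2,-0.6,35],
  [2.4,0,-1.2,-1.4,35],
])

```text
clock: 4.78
position: [0.5201, -0.0272, 0.1946]
ee_rot: [-0.001, 0.483, 0.875, 0.0]
contact_force: [-0.6, 1.0, -7.2]
width: 0.043
gripper_force: 31.9
```

```bash
python3 plan.py .577 .205 .18 90.6
```

```text
t 4.78 pos [ 0.5201 -0.0272  0.1946] yaw 32.2 F [-0.6  1.  -7.2] w 0.043 gf 31.9 q6 -0.75
units [4.152 4.298 0.371] turn -5.84
```

play_rows([
  [0.8,0.8,0,-1,35],
  [1.6,1.6,0,-2,35],
  [2.4,2.5,0.1,-3,35],
  [3.2,3.3,0.2,-4,35],
  [3.8,3.9,0.3,-5,35],
])

```text
clock: 5.4
position: [0.5719, 0.1855, 0.1823]
ee_rot: [-0.001, 0.066, 0.998, 0.0]
contact_force: [-0.9, -0.3, -8.1]
width: 0.0429
gripper_force: 32.3
```

```bash
python3 plan.py .577 .205 .14 90.6
```

```text
t 5.4 pos [0.5719 0.1855 0.1823] yaw 82.43 F [-0.9 -0.3 -8.1] w 0.0429 gf 32.3 q6 -1.24
units [-0.065  0.499  1.058] turn -0.82
```

play_rows([
  [-0.05,0.3,0,-0.4,35],
  [-0.07,0.5,0,-0.8,35],
  [-0.07,0.5,0.4,-0.8,35],
  [-0.07,0.5,0.8,-0.8,35],
  [-0.07,0.5,0.8,-0.8,35],
])

```text
clock: 6.02
position: [0.5765, 0.2011, 0.1484]
ee_rot: [-0.003, 0.001, 1.0, -0.001]
contact_force: [-1.0, -1.9, -8.0]
width: 0.0429
gripper_force: 32.4
```

```bash
python3 plan.py .577 .205 .04 90.6; python3 - <<'E'
from fit import *
for n in("scene","wrist"):
    d=snap(n,n+"2"); X,ok=cloud(d); P=X[ok&(X[...,2]>.06)]
    c=np.array([.577,.205,.155]);a=np.array([.788,0,.615])
    D=np.linalg.norm(np.cross(P-c,a),axis=1);t=(P-c)@a
    Q=P[(D<.03)&(abs(t)<.1)]
    if len(Q)>50: print(n,[np.round(z,4) for z in cyl(Q,c,a)])
    c=np.array([.585,.28,.052]);a=np.array([1,.009,0]);P=X[ok&(X[...,2]>.055)]
    D=np.linalg.norm(np.cross(P-c,a),axis=1);t=(P-c)@a
    Q=P[(D<.03)&(abs(t)<.1)]
    if len(Q)>50: print(n,"first",[np.round(z,4) for z in cyl(Q,c,a)])
E
```

```text
t 6.03 pos [0.5765 0.2011 0.1484] yaw 89.94 F [-1.  -1.9 -8. ] w 0.0429 gf 32.4 q6 -1.35
units [-0.029  0.101  2.71 ] turn -0.07
scene [array([0.5758, 0.2009, 0.1582]), array([ 0.7916, -0.0034,  0.6111]), np.float64(0.167), np.float64(0.0014), np.int64(731)]
scene first [array([0.5843, 0.2792, 0.0515]), array([1.    , 0.004 , 0.0024]), np.float64(0.1715), np.float64(0.0018), np.int64(326)]
wrist [array([0.5576, 0.2014, 0.1442]), array([ 0.7893, -0.0024,  0.614 ]), np.float64(0.1156), np.float64(0.0005), np.int64(27908)]
wrist first [array([0.5716, 0.2806, 0.052 ]), array([ 1.0e+00,  7.3e-03, -1.0e-04]), np.float64(0.1407), np.float64(0.0005), np.int64(12077)]
```

View pics/wrist2.png

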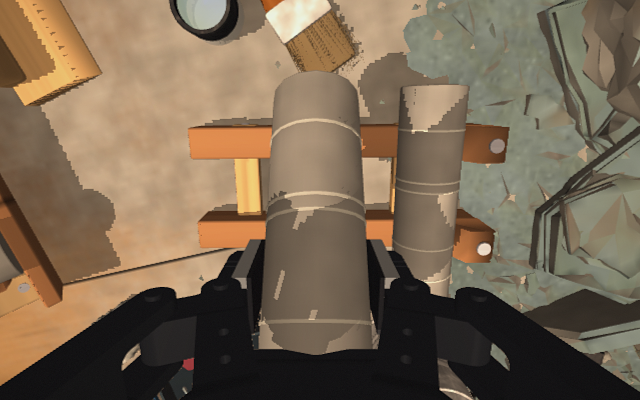

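play_rows([
  [-0.03,0.1,0.4,0,35],
  [-0.03,0.1,0.9,0,35],
  [-0.03,0.1,1.3,0,35],
  [-0.03,0.1,1.4,0,35],
  [-0.03,0.1,1.5,0,35],
], newtons=24)

```text
clock: 6.75
position: [0.5806, 0.2061, 0.0914]
ee_rot: [0.001, 0.0, 1.0, 0.0]
contact_force: [0.2, -0.4, -7.8]
width: 0.0428
gripper_force: 32.4
```

play_rows([
  [0,0,0.1,0,35],
  [0,0,0.2,0,35],
  [0,0,0.3,0,35],
  [0,0,0.4,0,35],
  [0,0,0.5,0,35],
])

```text
clock: 7.38
position: [0.5805, 0.2059, 0.0715]
ee_rot: [0.001, -0.0, 1.0, 0.0]
contact_force: [0.8, 0.8, -2.7]
width: 0.043
gripper_force: 32.5
```

```bash
python3 plan.py .577 .205 .04 90.6; python3 - <<'E'
from fit import *
for n in("scene","wrist"):
    d=snap(n,n+"3"); X,ok=cloud(d); P=X[ok&(X[...,2]>.045)]
    for th in(38,20,):
        th=np.radians(th)
        c=np.array([.577,.204,.08]);a=np.array([np.cos(th),0,np.sin(th)])
        D=np.linalg.norm(np.cross(P-c,a),axis=1);t=(P-c)@a
        Q=P[(D<.035)&(abs(t)<.1)]
        if len(Q)>50: print(n,[np.round(z,4) for z in cyl(Q,c,a)])
E
```

```text
t 7.38 pos [0.5805 0.2059 0.0715] yaw 90.0 F [ 0.8  0.8 -2.7] w 0.043 gf 32.5 q6 -1.34
units [ 0.089 -0.024  0.788] turn -0.06
scene [array([0.5778, 0.2053, 0.0818]), array([ 0.8764, -0.001 ,  0.4816]), np.float64(0.167), np.float64(0.0017), np.int64(716)]
scene [array([0.5775, 0.2053, 0.0816]), array([ 8.789e-01, -7.000e-04,  4.771e-01]), np.float64(0.1674), np.float64(0.0017), np.int64(727)]
wrist [array([0.5555, 0.2059, 0.0688]), array([ 0.8796, -0.0024,  0.4757]), np.float64(0.1137), np.float64(0.0005), np.int64(30349)]
wrist [array([0.555 , 0.2059, 0.0686]), array([ 0.8798, -0.0025,  0.4753]), np.float64(0.1147), np.float64(0.0005), np.int64(30923)]
```

play_rows([
  [0.02,0,0.1,-0.03,35],
  [0.04,0,0.2,-0.06,35],
  [0.06,0,0.3,-0.06,35],
  [0.08,0,0.4,-0.06,35],
  [0.08,0,0.5,-0.06,35],
])

```text
clock: 8.1
position: [0.5777, 0.2061, 0.0515]
ee_rot: [0.001, -0.005, 1.0, 0.0]
contact_force: [2.1, 0.5, 0.9]
width: 0.0428
gripper_force: 31.8
```

play_rows([
  [0,0,0.07,0,35],
  [0,0,0.14,0,35],
  [0,0,0.2,0,35],
  [0,0,0.24,0,35],
  [0,0,0.25,0,35],
])

```text
clock: 8.72
position: [0.5777, 0.2061, 0.0416]
ee_rot: [0.001, -0.005, 1.0, 0.0]
contact_force: [5.4, 0.1, 2.0]
width: 0.0429
gripper_force: 31.7
```

```bash
cat > cores.py <<'E'
from plan import *
def look(items,tag,cams=("scene","wrist"),zmin=.04):
    for n in cams:
        d=snap(n,n+tag); X,ok=cloud(d); P=X[ok&(X[...,2]>zmin)]
        for k,c,th,L in items:
            th=np.radians(th);c=np.array(c);a=np.array([np.cos(th),0.009,np.sin(th)])
            D=np.linalg.norm(np.cross(P-c,a),axis=1);t=(P-c)@a
            Q=P[(D<.032)&(abs(t)<L)]
            if len(Q)>50: print(n,k,[np.round(z,4) for z in cyl(Q,c,a)])
E
python3 - <<'E'
from cores import *
plan([.577,.205,.041],90.6)
look([("long",[.577,.205,.055],4,.1)],"4")
E
```

```text
t 8.72 pos [0.5777 0.2061 0.0416] yaw 90.6 F [5.4 0.1 2. ] w 0.0429 gf 31.7 q6 -1.35
units [ 0.018 -0.026  0.014] turn -0.0
scene long [array([0.5698, 0.2053, 0.0541]), array([0.9981, 0.0131, 0.0606]), np.float64(0.1679), np.float64(0.0017), np.int64(743)]
wrist long [array([0.545 , 0.2057, 0.0526]), array([0.9984, 0.0089, 0.056 ]), np.float64(0.1143), np.float64(0.0005), np.int64(38657)]
```

play_rows([
  [0,0,0.03,0,35],
  [0,0,0.06,0,35],
  [0,0,0.09,0,35],
  [0,0,0.09,0,35],
])

```text
clock: 9.32
position: [0.5781, 0.2061, 0.0389]
ee_rot: [0.001, -0.005, 1.0, 0.0]
contact_force: [5.5, 0.3, 6.5]
width: 0.0428
gripper_force: 32.3
```

```bash
python3 - <<'E'
from cores import *
plan([.577,.205,.041],90.6)
look([("long",[.577,.205,.055],1,.1)],"5")
E
```

```text
t 9.32 pos [0.5781 0.2061 0.0389] yaw 90.61 F [5.5 0.3 6.5] w 0.0428 gf 32.3 q6 -1.35
units [ 0.027 -0.027 -0.053] turn 0.0
scene long [array([0.5701, 0.2053, 0.0522]), array([9.999e-01, 1.030e-02, 4.000e-04]), np.float64(0.1677), np.float64(0.0017), np.int64(721)]
wrist long [array([0.5454, 0.2056, 0.0519]), array([1.    , 0.0098, 0.0022]), np.float64(0.1144), np.float64(0.0005), np.int64(39481)]
```

play_rows([
  [0,0,-0.03,0,46],
  [0,0,-0.03,0,50],
  [0,0,-0.03,0,56],
  [0,0,-0.03,0,60],
  [0,0,-0.03,0,60],
])

```text
clock: 10.05
position: [0.5767, 0.2059, 0.0387]
ee_rot: [-0.0, -0.005, 1.0, -0.0]
contact_force: [-0.4, 0.2, 0.2]
width: 0.0601
gripper_force: 0.0
```

play_rows([
  [0,0,-0.3,0,60],
  [0,0,-1,0,60],
  [0,0,-2,0,60],
  [0,0,-3,0,60],
  [0,0,-3.5,0,60],
])

```text
clock: 10.68
position: [0.5781, 0.2062, 0.1827]
ee_rot: [0.003, -0.005, 1.0, 0.001]
contact_force: [0.8, -1.0, 0.6]
width: 0.06
gripper_force: 0.0
```

```bash
python3 - <<'E'
from cores import *
plan([.4595,-.0415,.15],114.3)
look([("long",[.573,.205,.052],0,.1),("first",[.585,.28,.052],0,.1)],"6",("top","scene","wrist"))
E
```

```text
t 10.68 pos [0.5781 0.2062 0.1827] yaw 90.6 F [ 0.8 -1.   0.6] w 0.06 gf 0.0 q6 -1.35
units [ 3.034 -6.163  0.795] turn -2.37
top long [array([0.5733, 0.2059, 0.0519]), array([ 0.9997,  0.0236, -0.001 ]), np.float64(0.1685), np.float64(0.0009), np.int64(261)]
top first [array([0.5523, 0.2808, 0.0511]), array([ 1.0e+00,  7.5e-03, -5.0e-04]), np.float64(0.1001), np.float64(0.0013), np.int64(912)]
scene long [array([0.57  , 0.2051, 0.052 ]), array([ 0.9999,  0.0097, -0.0026]), np.float64(0.1678), np.float64(0.0016), np.int64(899)]
scene first [array([0.584 , 0.2799, 0.0517]), array([ 1.    ,  0.0092, -0.0014]), np.float64(0.1692), np.float64(0.0018), np.int64(828)]
wrist long [array([0.5718, 0.2061, 0.052 ]), array([ 0.9999,  0.01  , -0.    ]), np.float64(0.1665), np.float64(0.0004), np.int64(11845)]
wrist first [array([0.583 , 0.2811, 0.0521]), array([1.0e+00, 9.1e-03, 2.0e-04]), np.float64(0.163), np.float64(0.0006), np.int64(10023)]
```

play_rows([
  [0.75,-1.2,0,-0.8,60],
  [1.5,-2.5,0,-1.6,50],
  [2.2,-3.8,0.2,-2.37,45],
  [2.8,-5,0.4,-2.37,42],
  [3.03,-6.0,0.5,-2.37,42],
])

```text
clock: 11.45
position: [0.4552, -0.0364, 0.1573]
ee_rot: [-0.002, -0.21, 0.978, 0.001]
contact_force: [1.0, 0.2, -0.1]
width: 0.0418
gripper_force: 0.0
```

play_rows([
  [0,0,0,0,42],
  [0,0,0,0,42],
])

```text
clock: 11.7
position: [0.4579, -0.0349, 0.1583]
ee_rot: [-0.0, -0.21, 0.978, 0.001]
contact_force: [0.1, -0.1, -0.2]
width: 0.0418
gripper_force: 0.0
```

```bash
python3 - <<'E'
from cores import *
plan([.4595,-.0415,.028],114.3)
d=snap("wrist","w7"); X,ok=cloud(d); P=X[ok]
t=np.load("pics/top0_P.npy"); P=np.r_[P]
th=np.radians(24.3);ux=np.array([np.cos(th),np.sin(th)]);uy=np.array([-ux[1],ux[0]])
h=P[(P[:,2]>.053)&(P[:,2]<.066)&(np.abs((P[:,:2]-[.4595,-.0415])@uy)<.016)&(np.abs((P[:,:2]-[.4595,-.0415])@ux)<.05)]
print(len(h),cv2.minAreaRect((h[:,:2]*1000).astype(np.float32)),h.mean(0))
q=np.r_[P,t]; r=q[:,:2]-[.4595,-.0415]; a=r@ux;b=r@uy
for lo,hi in((-45,-30),(-30,-15),(-15,0),(0,15),(15,30),(30,45)):
    for l2,h2 in((-45,-35),(-35,-25),(-25,-12)):
        m=(a*1000>lo)&(a*1000<hi)&(b*1000>l2)&(b*1000<h2)
        print((lo,hi),(l2,h2),np.percentile(q[m,2],95).round(3) if m.sum()>3 else None)
E
```

```text
t 11.7 pos [ 0.4579 -0.0349  0.1583] yaw 114.26 F [ 0.1 -0.1 -0.2] w 0.0418 gf 0.0 q6 -2.22
units [ 0.03  -0.171  3.257] turn -0.0
2684 ((458.98736572265625, -40.72937774658203), (83.22267150878906, 17.83601951599121), 24.43993377685547) [ 0.45687077 -0.04138009  0.0597552 ]
(-45, -30) (-45, -35) 0.001
(-45, -30) (-35, -25) 0.001
(-45, -30) (-25, -12) 0.001
(-30, -15) (-45, -35) 0.001
(-30, -15) (-35, -25) 0.002
(-30, -15) (-25, -12) 0.254
(-15, 0) (-45, -35) 0.242
(-15, 0) (-35, -25) 0.215
(-15, 0) (-25, -12) 0.246
(0, 15) (-45, -35) 0.234
(0, 15) (-35, -25) 0.216
(0, 15) (-25, -12) 0.198
(15, 30) (-45, -35) 0.053
(15, 30) (-35, -25) 0.051
(15, 30) (-25, -12) 0.002
(30, 45) (-45, -35) 0.068
(30, 45) (-35, -25) 0.05
(30, 45) (-25, -12) 0.001
```

View pics/w7.png

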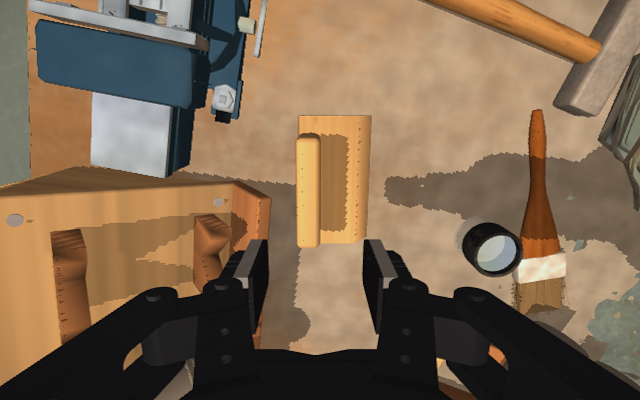

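play_rows([
  [0.24,-0.15,0,0,34],
  [0.24,-0.15,0.8,0,34],
  [0.24,-0.15,1.6,0,34],
  [0.24,-0.15,2.3,0,34],
  [0.24,-0.15,2.5,0,34],
])

```text
clock: 12.38
position: [0.4506, -0.0441, 0.0575]
ee_rot: [-0.002, -0.211, 0.977, 0.001]
contact_force: [0.1, 0.4, -1.0]
width: 0.0337
gripper_force: 0.0
```

play_rows([
  [0,0,0.3,0,34],
  [0,0,0.6,0,34],
  [0,0,0.75,0,34],
  [0,0,0.75,0,34],
])

```text
clock: 12.88
position: [0.4518, -0.0447, 0.0286]
ee_rot: [-0.0, -0.21, 0.978, 0.0]
contact_force: [0.0, 0.0, 0.1]
width: 0.0341
gripper_force: 0.0
```

```bash
python3 plan.py .4517 -.0443 .028 114.4
```

```text
t 12.88 pos [ 0.4518 -0.0447  0.0286] yaw 114.3 F [0.  0.  0.1] w 0.0341 gf 0.0 q6 -2.25
units [-0.003  0.01   0.016] turn -0.01
```

play_rows([
  [0,0,0,0,20],
  [0,0,0,0,10],
  [0,0,0,0,10],
  [0,0,0,0,10],
], newtons=60)

```text
clock: 13.38
position: [0.4522, -0.0448, 0.0293]
ee_rot: [0.0, -0.21, 0.978, -0.0]
contact_force: [-0.5, 0.4, 4.7]
width: 0.017
gripper_force: 59.3
```

play_rows([
  [0,0,-0.2,0,10],
  [0,0,-0.8,0,10],
  [0,0,-1.6,0,10],
  [0,0,-2.2,0,10],
  [0,0,-2.2,0,10],
])

```text
clock: 14.0
position: [0.4532, -0.0452, 0.1184]
ee_rot: [0.002, -0.21, 0.978, -0.001]
contact_force: [-0.3, -0.5, -2.2]
width: 0.0171
gripper_force: 58.8
```

```bash
python3 plan.py .585 .105 .12 90.6
```

```text
t 14.0 pos [ 0.4532 -0.0452  0.1184] yaw 114.3 F [-0.3 -0.5 -2.2] w 0.0171 gf 58.8 q6 -2.25
units [-4.549  2.065 -0.031] turn 2.37
```

play_rows([
  [-0.9,0.5,0,0.4,10],
  [-1.9,1.1,0,0.9,10],
  [-2.9,1.7,0,1.5,10],
  [-3.8,2.3,0,2.1,10],
  [-4.39,2.73,0,2.37,10],
])

```text
clock: 14.62
position: [0.567, 0.1286, 0.1149]
ee_rot: [-0.001, -0.005, 1.0, -0.0]
contact_force: [-0.1, -0.4, -2.5]
width: 0.017
gripper_force: 58.8
```

play_rows([
  [0,0,0,0,10],
  [0,0,0,0,10],
])

```text
clock: 14.88
position: [0.5656, 0.1266, 0.1154]
ee_rot: [-0.002, -0.006, 1.0, -0.0]
contact_force: [0.1, 0.5, -2.3]
width: 0.017
gripper_force: 59.1
```

```bash
python3 - <<'E'
from cores import *
plan([.568,.127,.0587],90.6)
for n in ("top","scene","wrist"):
    d=snap(n,n+"8"); X,ok=cloud(d); P=X[ok]
    k=P[(abs(P[:,0]-.575)<.075)&(P[:,1]>.1)&(P[:,1]<.2)]
    h=k[(k[:,2]>.10)&(k[:,2]<.112)]
    if len(h)>20: print(n,len(h),cv2.minAreaRect((h[:,:2]*1000).astype(np.float32)),np.percentile(h[:,0],[1,99]),np.median(h[:,2]))
E
```

```text
t 14.88 pos [0.5656 0.1266 0.1154] yaw 90.64 F [ 0.1  0.5 -2.3] w 0.017 gf 59.1 q6 -1.48
units [-0.065  0.012  1.417] turn 0.0
top 274 ((542.191650390625, 143.92605590820312), (42.65877151489258, 52.52048873901367), 0.5010237097740173) [0.52092454 0.5609311 ] 0.10224785060228972
scene 210 ((573.1484985351562, 138.12461853027344), (51.153812408447266, 112.86048126220703), 88.31927490234375) [0.51799023 0.62723572] 0.10300517850488124
wrist 9040 ((573.5018310546875, 143.1029815673828), (52.04724884033203, 109.3075180053711), 89.989013671875) [0.51920878 0.61996931] 0.10317998884619922
```

View pics/wrist8.png

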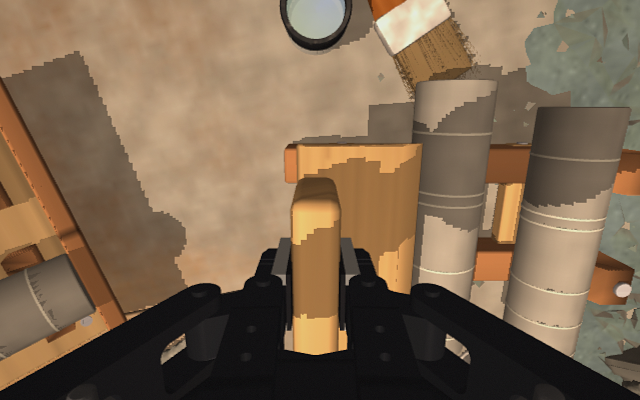

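play_rows([
  [-0.06,0,0.3,0,10],
  [-0.06,0,0.7,0,10],
  [-0.06,0,1.0,0,10],
  [-0.06,0,1.2,0,10],
  [-0.06,0,1.3,0,10],
])

```text
clock: 15.65
position: [0.5691, 0.127, 0.0641]
ee_rot: [-0.001, -0.005, 1.0, -0.0]
contact_force: [0.8, -0.7, -1.9]
width: 0.017
gripper_force: 59.0
```

play_rows([
  [0,0,0.03,0,10],
  [0,0,0.06,0,10],
  [0,0,0.09,0,10],
  [0,0,0.1,0,10],
])

```text
clock: 16.15
position: [0.5695, 0.1271, 0.0611]
ee_rot: [0.0, -0.005, 1.0, 0.0]
contact_force: [0.2, 0.0, -2.9]
width: 0.0171
gripper_force: 59.0
```

play_rows([
  [0,0,0.03,0,10],
  [0,0,0.05,0,10],
  [0,0,0.06,0,10],
  [0,0,0.06,0,10],
])

```text
clock: 16.65
position: [0.5695, 0.1271, 0.0593]
ee_rot: [0.0, -0.005, 1.0, 0.0]
contact_force: [-2.4, -0.3, 5.7]
width: 0.0171
gripper_force: 60.1
```

play_rows([
  [0,0.15,-0.01,0,10],
  [0,0.3,-0.01,0,10],
  [0,0.4,-0.01,0,10],
  [0,0.47,-0.01,0,10],
  [0,0.53,-0.01,0,10],
])

```text
clock: 17.27
position: [0.5698, 0.148, 0.0593]
ee_rot: [0.001, -0.006, 1.0, -0.001]
contact_force: [0.9, -4.7, 5.9]
width: 0.017
gripper_force: 60.2
```

play_rows([
  [0,0.08,0,0,10],
  [0,0.16,0,0,10],
  [0,0.24,0,0,10],
  [0,0.32,0,0,10],
  [0,0.38,0,0,10],
])

```text
clock: 17.9
position: [0.5696, 0.1632, 0.0593]
ee_rot: [0.001, -0.006, 1.0, -0.001]
contact_force: [0.1, -5.0, 5.2]
width: 0.0168
gripper_force: 60.2
```

```bash
python3 - <<'E'
from cores import *
plan([.5695,.175,.0593],90.6)
look([("long",[.573,.225,.052],0,.1),("first",[.585,.28,.052],0,.1)],"9",("top","scene","wrist"))
E
```

```text
t 17.9 pos [0.5696 0.1632 0.0593] yaw 90.64 F [ 0.1 -5.   5.2] w 0.0168 gf 60.2 q6 -1.42
units [-0.001  0.296  0.   ] turn 0.0
top long [array([0.5402, 0.2259, 0.0511]), array([1.    , 0.003 , 0.0059]), np.float64(0.1023), np.float64(0.0013), np.int64(823)]
top first [array([0.5579, 0.2827, 0.0539]), array([0.9999, 0.0105, 0.0065]), np.float64(0.1124), np.float64(0.0016), np.int64(336)]
scene long [array([0.5708, 0.2265, 0.0518]), array([0.9999, 0.0166, 0.0038]), np.float64(0.1699), np.float64(0.0017), np.int64(530)]
scene first [array([0.5835, 0.2797, 0.0517]), array([1.    , 0.0088, 0.0039]), np.float64(0.1696), np.float64(0.0017), np.int64(384)]
wrist long [array([0.5472, 0.227 , 0.0519]), array([ 1.0e+00, -7.0e-04, -2.1e-03]), np.float64(0.1186), np.float64(0.0007), np.int64(28227)]
wrist first [array([0.5569, 0.2805, 0.0521]), array([ 1.0e+00,  7.6e-03, -9.0e-04]), np.float64(0.1113), np.float64(0.0005), np.int64(28567)]
```

play_rows([
  [0,0.06,-0.01,0,10],
  [0,0.12,-0.02,0,10],
  [0,0.18,-0.02,0,10],
  [0,0.22,-0.02,0,10],
  [0,0.25,-0.02,0,10],
])

```text
clock: 18.68
position: [0.5686, 0.1735, 0.0594]
ee_rot: [-0.0, -0.005, 1.0, -0.0]
contact_force: [0.2, -2.0, -0.4]
width: 0.017
gripper_force: 59.4
```

play_rows([
  [0,0.03,0,0,10],
  [0,0.06,0,0,10],
  [0,0.08,0,0,10],
])

```text
clock: 19.05
position: [0.5685, 0.1749, 0.0594]
ee_rot: [-0.001, -0.006, 1.0, -0.002]
contact_force: [-0.0, -7.4, -1.3]
width: 0.0173
gripper_force: 59.5
```

play_rows([
  [0,0.02,0.02,0,10],
  [0,0.04,0.02,0,10],
  [0,0.04,0.02,0,10],
])

```text
clock: 19.42
position: [0.5685, 0.175, 0.0595]
ee_rot: [-0.0, -0.006, 1.0, -0.003]
contact_force: [-2.1, -12.5, 4.7]
width: 0.0169
gripper_force: 60.1
```

```bash
python3 - <<'E'
from cores import *
plan([.5695,.175,.0593],90.6)
look([("long",[.573,.237,.052],0,.1),("first",[.585,.282,.052],0,.1)],"10",("scene","wrist"))
E
```

```text
t 19.43 pos [0.5685 0.175  0.0595] yaw 90.66 F [ -2.1 -12.5   4.7] w 0.0169 gf 60.1 q6 -1.39
units [-0.025 -0.     0.005] turn 0.01
scene long [array([0.5755, 0.2384, 0.0525]), array([0.9998, 0.0175, 0.0047]), np.float64(0.1794), np.float64(0.002), np.int64(577)]
scene first [array([0.5775, 0.2806, 0.0513]), array([ 0.9999,  0.0111, -0.0018]), np.float64(0.1827), np.float64(0.0018), np.int64(326)]
wrist long [array([0.5461, 0.2385, 0.0522]), array([0.9999, 0.0114, 0.0011]), np.float64(0.1167), np.float64(0.001), np.int64(31215)]
wrist first [array([0.5566, 0.2824, 0.0521]), array([0.9999, 0.0166, 0.002 ]), np.float64(0.1113), np.float64(0.0006), np.int64(25759)]
```

play_rows([
  [0,0.03,0,0,10],
  [0,0.06,0,0,10],
  [0,0.08,0,0,10],
  [0,0.08,0,0,10],
])

```text
clock: 20.02
position: [0.5685, 0.1753, 0.0598]
ee_rot: [-0.001, -0.006, 1.0, -0.005]
contact_force: [-2.0, -18.4, 6.9]
width: 0.0168
gripper_force: 60.6
```

```bash
python3 - <<'E'
from cores import *
plan([.5695,.175,.0593],90.6)
look([("long",[.573,.238,.052],0,.1),("first",[.585,.282,.052],0,.1)],"11",("wrist",))
E
```

```text
t 20.02 pos [0.5685 0.1753 0.0598] yaw 90.73 F [ -2.  -18.4   6.9] w 0.0168 gf 60.6 q6 -1.39
units [-0.024 -0.007  0.013] turn 0.01
wrist long [array([0.5461, 0.2386, 0.0522]), array([0.9999, 0.0122, 0.0012]), np.float64(0.1168), np.float64(0.001), np.int64(31190)]
wrist first [array([0.557 , 0.2824, 0.0521]), array([0.9999, 0.017 , 0.0019]), np.float64(0.1117), np.float64(0.0006), np.int64(25820)]
```

play_rows([
  [0,-0.04,0,0,10],
  [0,-0.08,0,0,10],
  [0,-0.08,0,0,10],
])

```text
clock: 20.45
position: [0.5685, 0.175, 0.0595]
ee_rot: [-0.0, -0.006, 1.0, -0.003]
contact_force: [-0.6, -11.1, 5.0]
width: 0.0172
gripper_force: 60.3
```

play_rows([
  [0,0,0,0,18],
  [0,0,0,0,24],
  [0,0,0,0,34],
  [0,0,0,0,34],
])

```text
clock: 20.95
position: [0.5689, 0.1791, 0.0589]
ee_rot: [0.0, -0.005, 1.0, 0.001]
contact_force: [1.3, -0.1, 0.8]
width: 0.034
gripper_force: 0.0
```

play_rows([
  [0,0,-0.5,0,34],
  [0,0,-1.5,0,34],
  [0,0,-2.7,0,34],
  [0,0,-3.5,0,60],
  [0,0,-3.8,0,70],
])

```text
clock: 21.58
position: [0.5699, 0.179, 0.2131]
ee_rot: [0.002, -0.005, 1.0, 0.001]
contact_force: [-0.5, 0.4, -0.6]
width: 0.0687
gripper_force: 0.0
```

```bash
python3 - <<'E'
from cores import *
plan([.6315,-.077,.23],17.8)
look([("long",[.573,.238,.052],0,.1),("first",[.585,.282,.052],0,.1)],"12",("top","scene","wrist"))
E
```

```text
t 21.57 pos [0.5699 0.179  0.2131] yaw 90.62 F [-0.5  0.4 -0.6] w 0.0687 gf 0.0 q6 -1.39
units [-1.473 -6.417 -0.427] turn 7.28
top long [array([0.5412, 0.2382, 0.0513]), array([ 1.    ,  0.0069, -0.0029]), np.float64(0.1051), np.float64(0.0015), np.int64(1130)]
top first [array([0.5642, 0.2826, 0.0512]), array([ 9.997e-01,  2.540e-02, -2.000e-04]), np.float64(0.1253), np.float64(0.0015), np.int64(1007)]
scene long [array([0.5749, 0.2391, 0.0527]), array([0.9996, 0.0264, 0.0104]), np.float64(0.1793), np.float64(0.0021), np.int64(816)]
scene first [array([0.578 , 0.2805, 0.0517]), array([0.9997, 0.0242, 0.0012]), np.float64(0.1822), np.float64(0.0019), np.int64(527)]
wrist long [array([0.5713, 0.2385, 0.0521]), array([ 1.0e+00,  6.2e-03, -4.0e-04]), np.float64(0.1662), np.float64(0.0009), np.int64(11299)]
wrist first [array([0.5699, 0.2826, 0.0521]), array([9.999e-01, 1.090e-02, 1.000e-04]), np.float64(0.1374), np.float64(0.0007), np.int64(8186)]
```

View pics/wrist12.png

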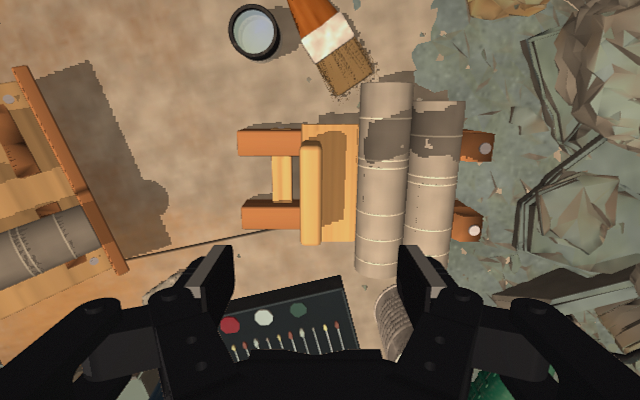

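play_rows([
  [-0.2,-1.2,-0.3,1,70],
  [-0.5,-2.4,-0.43,2,70],
  [-0.8,-3.6,-0.43,3,70],
  [-1.1,-4.8,-0.43,4,70],
  [-1.4,-5.9,-0.43,5,70],
])

```text
clock: 22.35
position: [0.6267, -0.0585, 0.2255]
ee_rot: [-0.002, 0.421, 0.907, -0.0]
contact_force: [-0.2, 0.6, -0.2]
width: 0.0701
gripper_force: 0.0
```

```bash
python3 plan.py .6315 -.077 .23 17.8
```

```text
t 22.35 pos [ 0.6267 -0.0585  0.2255] yaw 40.25 F [-0.2  0.6 -0.2] w 0.0701 gf 0.0 q6 -0.91
units [-0.43  -0.206 -0.114] turn 2.24
```

play_rows([
  [-0.3,-0.15,0,1,70],
  [-0.4,-0.2,0,2,70],
  [-0.4,-0.2,0,2.24,70],
  [-0.4,-0.2,0,2.24,70],
])

```text
clock: 22.85
position: [0.6308, -0.0744, 0.2257]
ee_rot: [-0.002, 0.586, 0.81, -0.001]
contact_force: [-0.2, 1.0, -0.2]
width: 0.0698
gripper_force: 0.0
```

```bash
python3 - <<'E'
from cores import *
d=snap("wrist","w13"); X,ok=cloud(d); P=X[ok&(X[...,2]>.03)]
c=np.array([.6315,-.077,.093]);a=np.array([.241,-.7507,.615])
D=np.linalg.norm(np.cross(P-c,a),axis=1);t=(P-c)@a
m,a,L,e,n=cyl(P[(D<.032)&(abs(t)<.085)],c,a); print(m.round(4),a.round(4),L,e,n)
plan([.6315,-.077,.081],17.8)
E
```

```text
[ 0.6306 -0.0746  0.0912] [ 0.2419 -0.7507  0.6147] 0.13751226555388302 0.0007135493104100473 8906
t 22.9 pos [ 0.631  -0.0743  0.2261] yaw 18.24 F [0.2 0.2 1.4] w 0.0704 gf 0.0 q6 -0.55
units [-7.500e-02  1.000e-03  3.628e+00] turn 0.04
```

play_rows([
  [-0.08,0,0.6,0.04,70],
  [-0.08,0,1.7,0.04,70],
  [-0.08,0,2.6,0.04,70],
  [-0.08,0,3.1,0.04,70],
  [-0.08,0,3.3,0.04,70],
])

```text
clock: 23.52
position: [0.6315, -0.077, 0.0939]
ee_rot: [-0.002, 0.589, 0.808, -0.001]
contact_force: [0.3, -0.0, 0.5]
width: 0.0699
gripper_force: 0.0
```

play_rows([
  [0,0,0.15,0,70],
  [0,0,0.3,0,70],
  [0,0,0.3,0,70],
])

```text
clock: 23.9
position: [0.6327, -0.0775, 0.0842]
ee_rot: [0.0, 0.589, 0.808, 0.0]
contact_force: [-0.2, 0.7, 0.7]
width: 0.0698
gripper_force: 0.0
```

```bash
python3 plan.py .6315 -.0774 .0815 17.8
```

```text
t 23.9 pos [ 0.6327 -0.0775  0.0842] yaw 17.8 F [-0.2  0.7  0.7] w 0.0698 gf 0.0 q6 -0.54
units [ 0.012 -0.028  0.068] turn 0.0
```

play_rows([
  [0,-0.02,0.05,0,55],
  [0,-0.02,0.05,0,40],
  [0,-0.02,0.05,0,35],
  [0,-0.02,0.05,0,35],
  [0,-0.02,0.05,0,35],
], newtons=30)

```text
clock: 24.52
position: [0.6306, -0.0782, 0.0826]
ee_rot: [-0.001, 0.589, 0.808, -0.001]
contact_force: [-4.8, -2.3, 5.7]
width: 0.0429
gripper_force: 31.7
```

play_rows([
  [0,0,0,0,35],
  [0,0,-0.15,0,35],
  [0,0,-0.4,0,35],
  [0,0,-0.9,0,35],
  [0,0,-1.5,0,35],
])

```text
clock: 25.15
position: [0.6321, -0.0774, 0.1423]
ee_rot: [-0.0, 0.589, 0.808, 0.0]
contact_force: [0.4, 0.0, -4.1]
width: 0.043
gripper_force: 31.3
```

play_rows([
  [0,0,-0.6,0,35],
  [0,0,-1.4,0,35],
  [0.5,0,-2,0,35],
  [1.4,0,-2.4,-0.6,35],
  [2.4,0,-2.4,-1.4,35],
])

```text
clock: 25.78
position: [0.6038, 0.0144, 0.2401]
ee_rot: [0.002, 0.485, 0.875, 0.001]
contact_force: [-0.1, -0.1, -4.5]
width: 0.0431
gripper_force: 31.4
```

```bash
python3 plan.py .577 .2605 .2 90.6
```

```text
t 25.77 pos [0.6038 0.0144 0.2401] yaw 31.99 F [-0.1 -0.1 -4.5] w 0.0431 gf 31.4 q6 -0.65
units [5.576 2.686 1.002] turn -5.86
```

play_rows([
  [1.1,0.5,0,-1,35],
  [2.2,1.0,0.2,-2,35],
  [3.3,1.6,0.4,-3,35],
  [4.4,2.1,0.5,-4,35],
  [5.2,2.5,0.6,-5,35],
])

```text
clock: 26.4
position: [0.5776, 0.2457, 0.2141]
ee_rot: [0.0, 0.068, 0.998, 0.001]
contact_force: [1.3, 0.3, -3.8]
width: 0.0431
gripper_force: 31.4
```

```bash
python3 plan.py .577 .2605 .18 90.6
```

```text
t 26.4 pos [0.5776 0.2457 0.2141] yaw 82.21 F [ 1.3  0.3 -3.8] w 0.0431 gf 31.4 q6 -1.14
units [0.064 0.363 0.852] turn -0.84
```

play_rows([
  [0,0.2,0,-0.4,35],
  [-0.05,0.36,0.2,-0.84,35],
  [-0.06,0.36,0.5,-0.84,35],
  [-0.06,0.36,0.85,-0.84,35],
  [-0.06,0.36,0.85,-0.84,35],
])

```text
clock: 27.02
position: [0.5812, 0.2562, 0.1781]
ee_rot: [-0.002, -0.001, 1.0, -0.001]
contact_force: [-0.0, 0.2, -4.5]
width: 0.0431
gripper_force: 31.5
```

play_rows([
  [0,0,0,0,35],
  [0,0,0,0,35],
], newtons=24)

```text
clock: 27.28
position: [0.5829, 0.257, 0.1808]
ee_rot: [0.001, -0.002, 1.0, 0.0]
contact_force: [-0.6, 0.5, -3.7]
width: 0.0429
gripper_force: 31.5
```

```bash
python3 - <<'E'
from cores import *
plan([.58,.2605,.16],90.6)
look([("short",[.58,.26,.192],38,.08)],"14",("scene","wrist"),.1)
look([("long",[.573,.238,.052],0,.1),("first",[.585,.282,.052],0,.1)],"15",("wrist",))
E
```

```text
t 27.27 pos [0.5829 0.257  0.1808] yaw 90.18 F [-0.6  0.5 -3.7] w 0.0429 gf 31.5 q6 -1.27
units [0.072 0.088 0.519] turn -0.04
scene short [array([0.5819, 0.2562, 0.1921]), array([0.7793, 0.0012, 0.6266]), np.float64(0.1284), np.float64(0.0016), np.int64(541)]
wrist short [array([0.5706, 0.2569, 0.1821]), array([0.7861, 0.001 , 0.6181]), np.float64(0.0949), np.float64(0.0005), np.int64(25309)]
wrist long [array([0.5564, 0.2349, 0.049 ]), array([ 0.9973, -0.0493, -0.0547]), np.float64(0.1408), np.float64(0.0012), np.int64(5045)]
wrist first [array([0.5561, 0.2845, 0.0502]), array([ 0.9972,  0.0628, -0.0413]), np.float64(0.1357), np.float64(0.0011), np.int64(4330)]
```

play_rows([
  [0,0.09,0.3,-0.04,35],
  [0,0.09,0.7,-0.04,35],
  [0,0.09,1.1,-0.04,35],
  [0,0.09,1.3,-0.04,35],
  [0,0.09,1.35,-0.04,35],
])

```text
clock: 28.05
position: [0.582, 0.2604, 0.125]
ee_rot: [-0.001, -0.005, 1.0, -0.0]
contact_force: [-0.1, -0.4, -3.7]
width: 0.0432
gripper_force: 31.6
```

play_rows([
  [0,0,0.1,0,35],
  [0,0,0.15,0,35],
  [0,0,0.2,0,35],
])

```text
clock: 28.42
position: [0.5826, 0.2607, 0.1184]
ee_rot: [0.0, -0.005, 1.0, 0.0]
contact_force: [0.1, -0.7, -3.4]
width: 0.0434
gripper_force: 31.6
```

```bash
python3 - <<'E'
from cores import *
plan([.58,.2605,.079],90.6)
look([("short",[.58,.26,.13],36,.08)],"16",("scene","wrist"),.08)
E
```

```text
t 28.43 pos [0.5826 0.2607 0.1184] yaw 90.6 F [ 0.1 -0.7 -3.4] w 0.0434 gf 31.6 q6 -1.27
units [ 0.066 -0.004  0.984] turn -0.0
scene short [array([0.5816, 0.2599, 0.1297]), array([0.7796, 0.008 , 0.6262]), np.float64(0.127), np.float64(0.0018), np.int64(485)]
wrist short [array([0.5702, 0.2604, 0.1193]), array([0.7868, 0.0066, 0.6172]), np.float64(0.095), np.float64(0.0005), np.int64(25317)]
```

play_rows([
  [0,0,0.08,0,35],
  [0,0,0.16,0,35],
  [0,0,0.24,0,35],
  [0,0,0.32,0,35],
  [0,0,0.4,0,35],
])

```text
clock: 29.15
position: [0.5897, 0.261, 0.1069]
ee_rot: [0.009, -0.006, 1.0, 0.001]
contact_force: [8.0, -1.2, 11.7]
width: 0.043
gripper_force: 32.5
```

```bash
python3 - <<'E'
from cores import *
plan([.58,.2605,.079],90.6)
look([("short",[.58,.26,.113],25,.08)],"17",("scene","wrist"),.08)
E
```

```text
t 29.15 pos [0.5897 0.261  0.1069] yaw 90.63 F [ 8.  -1.2 11.7] w 0.043 gf 32.5 q6 -1.27
units [ 0.255 -0.012  0.693] turn 0.0
scene short [array([0.5885, 0.2605, 0.119 ]), array([0.8652, 0.0156, 0.5012]), np.float64(0.1285), np.float64(0.0017), np.int64(505)]
wrist short [array([0.5744, 0.2607, 0.1102]), array([0.8672, 0.0103, 0.4978]), np.float64(0.0922), np.float64(0.0005), np.int64(26666)]
```

play_rows([
  [0,0,-0.2,0,35],
  [0,0,-0.35,0,35],
  [0.15,0,-0.35,0,35],
  [0.3,0,-0.35,0,35],
  [0.3,0,-0.35,0,35],
])

```text
clock: 29.88
position: [0.569, 0.2604, 0.1155]
ee_rot: [-0.001, -0.005, 1.0, -0.0]
contact_force: [-0.6, 0.2, -4.0]
width: 0.043
gripper_force: 31.4
```

play_rows([
  [0,0,0.15,0,35],
  [0,0,0.25,0,35],
  [-0.05,0,0.35,0,35],
  [-0.1,0,0.45,0,35],
  [-0.13,0,0.53,0,35],
])

```text
clock: 30.5
position: [0.5788, 0.2607, 0.0962]
ee_rot: [0.003, -0.005, 1.0, 0.001]
contact_force: [5.3, -1.8, 5.8]
width: 0.043
gripper_force: 31.5
```

```bash
python3 - <<'E'
from cores import *
plan([.58,.2605,.079],90.6)
look([("short",[.578,.26,.108],18,.08)],"18",("scene","wrist"),.08)
E
```

```text
t 30.5 pos [0.5788 0.2607 0.0962] yaw 90.6 F [ 5.3 -1.8  5.8] w 0.043 gf 31.5 q6 -1.27
units [-0.027 -0.007  0.431] turn 0.0
scene short [array([0.5764, 0.2599, 0.1091]), array([0.9458, 0.0092, 0.3246]), np.float64(0.1289), np.float64(0.0018), np.int64(533)]
wrist short [array([0.5603, 0.2603, 0.1031]), array([0.9483, 0.0119, 0.3173]), np.float64(0.0906), np.float64(0.0005), np.int64(28190)]
```

play_rows([
  [-0.03,0,0.09,0,35],
  [-0.06,0,0.18,0,35],
  [-0.08,0,0.27,0,35],
  [-0.09,0,0.34,0,35],
  [-0.09,0,0.38,0,35],
])

```text
clock: 31.22
position: [0.5791, 0.2606, 0.0793]
ee_rot: [-0.0, -0.005, 1.0, 0.0]
contact_force: [3.5, -0.9, 1.4]
width: 0.0428
gripper_force: 30.8
```

```bash
python3 - <<'E'
from cores import *
plan([.58,.2605,.0775],90.6)
look([("short",[.578,.26,.092],3,.08)],"19",("scene","wrist"),.075)
E
```

```text
t 31.23 pos [0.5791 0.2606 0.0793] yaw 90.59 F [ 3.5 -0.9  1.4] w 0.0428 gf 30.8 q6 -1.27
units [-0.024 -0.002  0.045] turn -0.0
scene short [array([0.575 , 0.2596, 0.0933]), array([0.9978, 0.0108, 0.0653]), np.float64(0.1315), np.float64(0.0018), np.int64(548)]
wrist short [array([0.5583, 0.2602, 0.0923]), array([0.9983, 0.0126, 0.0572]), np.float64(0.0901), np.float64(0.0005), np.int64(29151)]
```

play_rows([
  [0,0,0.04,0,35],
  [0,0,0.07,0,35],
  [0,0,0.1,0,35],
  [0,0,0.1,0,35],
])

```text
clock: 31.82
position: [0.5791, 0.2605, 0.0758]
ee_rot: [-0.0, -0.005, 1.0, 0.0]
contact_force: [2.9, -1.3, 1.9]
width: 0.0428
gripper_force: 31.0
```

```bash
python3 - <<'E'
from cores import *
plan([.58,.2605,.0775],90.6)
look([("short",[.578,.26,.090],0,.08)],"20",("scene","wrist"),.075)
E
```

```text
t 31.82 pos [0.5791 0.2605 0.0758] yaw 90.6 F [ 2.9 -1.3  1.9] w 0.0428 gf 31.0 q6 -1.27
units [-0.022 -0.001 -0.042] turn -0.0
scene short [array([0.5765, 0.26  , 0.09  ]), array([0.9999, 0.0158, 0.007 ]), np.float64(0.1302), np.float64(0.0018), np.int64(546)]
wrist short [array([0.5584, 0.2602, 0.0902]), array([0.9999, 0.0123, 0.006 ]), np.float64(0.0903), np.float64(0.0005), np.int64(29197)]
```

play_rows([
  [0,0,0.02,0,35],
  [0,0,0.02,0,35],
  [0,0,0.01,0,46],
  [0,0,0,0,52],
  [0,0,0,0,58],
])

```text
clock: 32.55
position: [0.5783, 0.2606, 0.0751]
ee_rot: [-0.001, -0.005, 1.0, -0.0]
contact_force: [-0.2, -0.3, -0.4]
width: 0.058
gripper_force: 0.0
```

play_rows([
  [0,0,-0.2,0,60],
  [0,0,-0.8,0,60],
  [0,0,-1.8,0,60],
  [0,0,-2.8,0,60],
  [0,0,-3.5,0,60],
])

```text
clock: 33.17
position: [0.5797, 0.2608, 0.2185]
ee_rot: [0.001, -0.005, 1.0, 0.001]
contact_force: [0.1, -0.3, -0.2]
width: 0.0599
gripper_force: 0.0
```

play_rows([
  [0,0,0,0,60],
  [0,0,0,0,60],
])

```text
clock: 33.42
position: [0.5785, 0.2604, 0.2149]
ee_rot: [-0.001, -0.005, 1.0, -0.0]
contact_force: [-0.0, -0.1, -1.3]
width: 0.0598
gripper_force: 0.0
```

```bash
python3 - <<'E'
from cores import *
plan([.58,.2605,.0775],90.6)
look([("short",[.578,.26,.090],0,.08)],"21",("top","scene","wrist"),.08)
look([("long",[.573,.238,.052],0,.1),("first",[.585,.282,.052],0,.1)],"22",("wrist",))
E
```

```text
t 33.42 pos [0.5785 0.2604 0.2149] yaw 90.6 F [-0.  -0.1 -1.3] w 0.0598 gf 0.0 q6 -1.27
units [-0.043  0.004  3.435] turn -0.0
top short [array([0.5788, 0.2605, 0.0895]), array([ 1.0e+00, -2.9e-03, -6.0e-04]), np.float64(0.1281), np.float64(0.0013), np.int64(597)]
scene short [array([0.5763, 0.2595, 0.0899]), array([ 0.9999,  0.0158, -0.0014]), np.float64(0.1294), np.float64(0.0017), np.int64(658)]
wrist short [array([0.5776, 0.2604, 0.0901]), array([1.0e+00, 8.9e-03, 4.0e-04]), np.float64(0.1268), np.float64(0.0004), np.int64(9208)]
wrist long [array([0.5709, 0.236 , 0.051 ]), array([ 0.9997, -0.0206, -0.0125]), np.float64(0.1668), np.float64(0.0011), np.int64(6113)]
wrist first [array([0.5815, 0.283 , 0.0518]), array([ 0.9999,  0.0147, -0.0027]), np.float64(0.1747), np.float64(0.0008), np.int64(5151)]
```

View pics/wrist22.png

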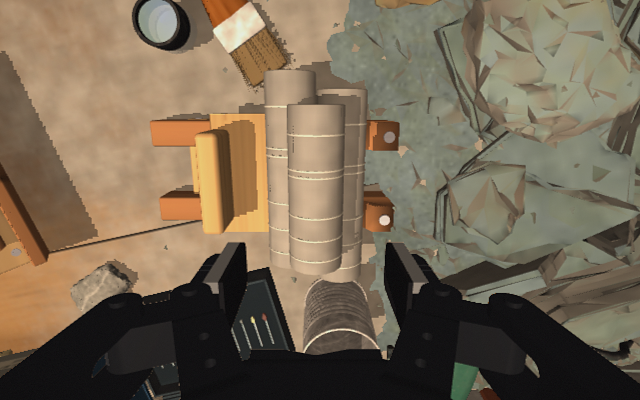

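```bash
python3 -c "
from rig import manip
print(manip.sign_off())"
```

```text
the job is handed in; nothing more can be done
None
```

I handed the job in at about 33 s of the 66 s allowed. By my last camera fits, the long core lies closed up beside the first and the chock was pressed in at about 18 N and released. The short core is nested level in the valley at 90 mm. The sign-off call gave no verdict, so I can't confirm how it was judged.

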